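Put the glaze mixer's battery on charge

TASK

The battery pack of the glaze-mixing drill, which is parked upside down in its cradle, is flat. Keep its two release buttons squeezed in while you pull the pack up out of the handle, without wrenching it. Then seat it in the empty charger, pressing it gently down until it is fully home and clicked in, let go of it, and leave everything else on the bench where it is.

Things in the scene. Friction and masses are not known exactly. Their poses are not given: they have to be found in the camera images.
- pack: Black battery pack, 0.17 to 0.28 kg, upright in the drill's handle. Origin: centre of the foot of its stem, z up. Stem 36 (x) x 28 (y) x 48 mm, the lowest 8 mm tapered by 3.5 mm all round; above it a head 52 (x) x 42 (y) x 34 mm that stays outside the socket. A spring release button on each y side of the head. It fits a socket either way round.
- shoulder (a point): Centre of the underside of the pack's head, 48 mm above the pack's origin, axes as the pack's. Fully home, the head lies on the socket's rim here; clicked in, it springs back by no more than about 0.5 mm.
- button_a_face (a point): Centre of the outer face of the +y release button, 24 mm wide (x), 26 mm high; 67 mm above the pack's origin, 28 mm from its centre line when out, 22 mm when fully in.
- button_b_face (a point): The same for the -y release button. Each button works a hook on the stem below the head, flat on top, 5 mm proud of the stem, which catches under the socket's lip; it clears only with the button fully in. The hooks slope below, so the pack also snaps in when pushed without touching the buttons.
- button_a (a joint): Travel of the +y release button, m: 0 out, 0.006 fully in. Its spring pushes back with 3 N at first, 8 N fully in.
- button_b (a joint): The same for the -y release button.
- mixer: Grey mixing drill strapped upside down in a wooden cradle fixed to the bench. Origin on the bench under the handle; z up, x towards the chuck, y across. The handle, 52 (x) x 38 (y) mm, rises to 178 mm; the motor lies along x, axis 64 mm up, from 62 mm behind to 120 mm ahead; the paddle reaches 350 mm ahead.
- mixer_rim (a point): Centre of the socket mouth at the upper end of the drill's handle, 178 mm above the bench, axes as the drill's. The socket is 38 (x) x 30 (y) mm inside, vertical, with a window in each y side for the hooks.
- charger: Grey battery charger fixed to the bench, 146 (x) x 110 (y) x 40 mm. Origin: centre of its underside, z up. In its middle a socket collar, 56 (x) x 38 (y) mm outside, stands 34 mm above the rest.
- bay_rim (a point): Centre of the charger's socket mouth, 74 mm above the bench, axes as the charger's; inside as the drill's, 38 (x) x 30 (y) mm; the pack's x goes along its x, either way.
- charger_contact (a joint): The sprung contact block in the foot of the charger's socket (the drill's is alike), m: -0.008 free, 0 when a pack is home. It meets the stem's foot 8 mm before home and pushes up with 8 N, rising to 16 N, so a pack not clicked in stands about 8 mm proud. The hooks cannot catch while the buttons are held in; 20 to 25 N pressed on the free pack's head seats it, over 45 N does harm.
- spare_pack: Another pack of the same shape lying loose on the bench between drill and charger, about 82 x 54 mm, 52 mm high; leave it.
- trim_tool: Loop trimming tool with a wooden handle, about 190 mm long, lying near the robot; leave it.
- beaker: Terracotta beaker, 72 mm wide, 85 mm high; leave it.
- test_bowl: White bowl, 110 mm wide, 50 mm high; leave it.
- glaze_jar: Glass jar with a lid, 68 mm wide, 85 mm high; leave it.
- brush: Brush lying on the bench; leave it.
- rib: Flat wooden half-round throwing rib, 100 mm; leave it.
There are look-alikes about, which are no part of the job. Leave any green look-alike of the charger alone.

How it is judged (in metres and radians):
On the way:
1. the pack is clear out of the drill's handle (z of pack in the frame of mixer_rim above 0.005 m), for 0.1 s.
At the end, for the whole second after the job is handed in: The pack stands upright in the charger, fully home (underside of its head within 2 mm of the socket's rim, 3 mm sideways), both release buttons sprung out (within 2 mm) so that it is clicked in, at rest and let go (z of shoulder in the frame of bay_rim between -0.002 and 0.002 m and horizontal distance between pack and bay_rim below 0.003 m and angle between pack's own z axis and vertical below 0.05 rad and value of joint each of button_a, button_b below 0.002 m and linear speed of pack below 0.01 m/s); the robot touches nothing.
It fails at once if the pack is wrenched: the contact forces on it in the drill's socket add up to more than 60 N (its springs account for about 30 N of them at rest) (contact force between pack and mixer above 60 N).
It fails at once if the pack is rammed: it presses on the charger with more than 50 N (contact force between pack and charger above 50 N).
It fails at once if a bystander is moved by more than 30 mm (distance of any of spare_pack, trim_tool, beaker, test_bowl, glaze_jar, brush, rib from where it was at the start of the episode above 0.03 m).
It also fails if it takes over 58 s, if anything falls off the work surface, if the arm or the gripper's body presses on something with over 40 N, if the wrist force passes 120 N, or if a joint passes its speed limit or range.

ROBOT

A 6-joint arm with a two-finger parallel gripper is mounted at the origin on the work surface. World frame = base frame: x ahead of the robot, y to its left, z up, the work surface at z = 0. Lengths are in mm, angles in rad, forces in N, time in s.
With the tool pointing down it reaches from about 275 to 1000 mm from the base axis. Payload 8.4 kg.
Tool frame: the origin (TCP) lies midway between the tips of the shut fingers; the grasp point (between the pads) lies grip_depth behind it (grip_depth is the distance from the TCP to the grasp point, in mm); z points along the fingers, y is the line along which they close (so a half turn about z gives the same grasp; the last joint's range is limited). The gripper opens to 85 mm and grips with 20 to 120 N. Pads are 22 mm wide; open, the fingers measure 114 mm over their backs; the gripper's body (76 mm by 85 mm) begins 54 mm behind the grasp point. The pads swing forward as they close: fully open they stand 13 mm farther back than shut.
Start: joints at [1.273, 0.353, 1.633, -0, 1.155, -0.002], TCP at [182.189, 597.859, 231.281] pointing down, gripper open.
Joint ranges: [-2.63, 2.63], [-0.92, 2.1], [0.06, 2.66], [-1.3, 4.44], [0, 2.69], [-3.02, 3.02]. Speed limits (rad/s): [2.22, 2.22, 2.79, 3.14, 3.14, 3.14].

INTERFACE

Orientations are given as [roll, pitch, yaw] about the fixed x, y, z axes, in that order (R = Rz(yaw) Ry(pitch) Rx(roll)).
In Python, from rig import * gives the robot as it stands.
- The arm moves only by the shell command python3 -m creep 'ROWS' [FORCE]. ROWS is JSON, a list of rows, each an object of numbers: "x", "y", "z": the shift along the tool's x, y, z in mm; "rx", "ry", "rz": the turn, a rotation vector about the tool's x, y, z in rad; "hand": the finger opening in mm, from 0 to 85.4. A call has 1 to 20 rows; each row shifts and turns the commanded pose from where the row before left it, along the tool's axes as they then stand; what a row does not reach is not made up. A row lasts 1/8 s, in which the tool goes at most 62.5 mm and 10.7 degrees, less where a joint would pass 70% of its speed; a pose out of reach is approached as far as the arm can. A call with a gripper value outside its range is refused whole. The fingers move at their own pace and stop on an object; FORCE is the grip in N (left out, the last holds). Time passes only in rows, so rows that do not move let the fingers close. It gives the time, the measured TCP pose, the force, the opening and the grip force at its end, in the units of the state.
- sense(): the state, without advancing time (a new reading comes with each control period).
- grab_frame(name): name is "scene" or "top" or "wrist"; returns the picture (384x512x3 uint8, red, green, blue); there is no depth.
- get_calibration(name): a dict with "K" (3x3 intrinsics, pixels), "R" (3x3) and "t" (3): a world point X has camera coordinates R X + t. Camera axes: x right, y down, z forward; pixel columns grow to the right and rows downward; lengths in mm; the calibration is good to about 2 mm. A picture is of the moment at which its call begins: read the wrist's pose just before it. get_calibration takes no time and is no camera call; for the wrist camera it gives the pose at the moment of the call.
- sign_off(): hands the job in; it is judged then, once.
The state is a dict: "clock": time; "qpos": joint angles; "qvel": joint speeds; "joint_efforts": joint torques, N m; "eef_pos": TCP position; "tcp_rot": TCP orientation; "contact_force": force on the tool from outside, world axes, zero at the start; "wrist_torque": the same for the moment, N m; "opening": opening from 0.0 (shut) to 1.0 (fully open); "grasp_force": force on a finger pad.
Only numpy, scipy, OpenCV 4.12 (cv2) and the standard library are available. Lean on these libraries where they do the work, as an engineer would, in place of code of your own. Each camera call takes 0.05 s, during which the arm holds its last target. There are 200 camera calls.

## Working session

There is one attempt and no reset: what is moved stays moved. The work goes in short steps, Python scripts to look and compute and a shell command to move; the robot and the scene stay as the last step left them, time stands still between calls to the robot, and variables do not carry over. Pictures are saved under pics/ and viewed, at most 13 in all, crops included, and the job is handed in when it is done.

```bash
mkdir -p pics; ls; python3 - <<'E'
from rig import *
import cv2
s=sense(); print(s)
for n in ("scene","top","wrist"):
    im=grab_frame(n); cv2.imwrite(f"pics/{n}0.png",im[:,:,::-1])
    c=get_calibration(n); print(n,c)
a=cv2.imread("pics/top0.png");b=cv2.imread("pics/scene0.png")
cv2.imwrite("pics/t0.png",cv2.resize(a,(800,600),interpolation=cv2.INTER_CUBIC))
cv2.imwrite("pics/s0.png",cv2.resize(b,(800,600),interpolation=cv2.INTER_CUBIC))
E
```

```text
pics
{'clock': 0.0, 'qpos': array([ 1.27262490e+00,  3.53658174e-01,  1.63414396e+00, -1.60149728e-05,
        1.15515989e+00, -2.39690525e-03]), 'qvel': array([-2.53946690e-04,  1.97907111e-04,  5.15990925e-05, -1.68055563e-04,
        1.29890813e-03,  2.85099735e-04]), 'joint_efforts': array([-1.70580974e-03, -6.05277085e+01, -3.42045021e+01, -2.77614117e-04,
        9.84235638e-03,  5.65178368e-06]), 'eef_pos': array([182.04070334, 597.41125866, 230.55119718]), 'tcp_rot': array([-3.14022325e+00,  1.13602882e-05,  2.84582461e+00]), 'contact_force': array([-0.56717497, -0.92652103, -0.43691847]), 'wrist_torque': array([ 0.01460488, -0.02297806, -0.01387091]), 'grasp_force': 0.0, 'opening': 1.0006073164167013}
scene {'K': array([[453.08636531,   0.        , 254.35341796],
       [  0.        , 453.08636531, 189.59469234],
       [  0.        ,   0.        ,   1.        ]]), 'R': array([[-0.83894292,  0.54410433, -0.0111919 ],
       [ 0.37890691,  0.56921966, -0.72967016],
       [-0.39064604, -0.6163923 , -0.68370769]]), 't': array([ 401.97125855,  -92.00741346, 1606.31508541])}
top {'K': array([[367.92191234,   0.        , 253.40021329],
       [  0.        , 367.92191234, 188.79289914],
       [  0.        ,   0.        ,   1.        ]]), 'R': array([[ 0.01221933, -0.99991732,  0.00400455],
       [-0.99889194, -0.01238863, -0.04540283],
       [ 0.04544868, -0.00344532, -0.99896073]]), 't': array([  -1.97864812,  468.33048589, 1072.1225463 ])}
wrist {'K': array([[301.58728853,   0.        , 259.28487615],
       [  0.        , 301.58728853, 190.67773817],
       [  0.        ,   0.        ,   1.        ]]), 'R': array([[ 0.29216255,  0.95636812, -0.00103581],
       [ 0.9096416 , -0.27755325,  0.30905721],
       [ 0.29528497, -0.09123716, -0.95104289]]), 't': array([-624.23340973,  -39.8895892 ,  379.59014305])}
```

View pics/t0.png

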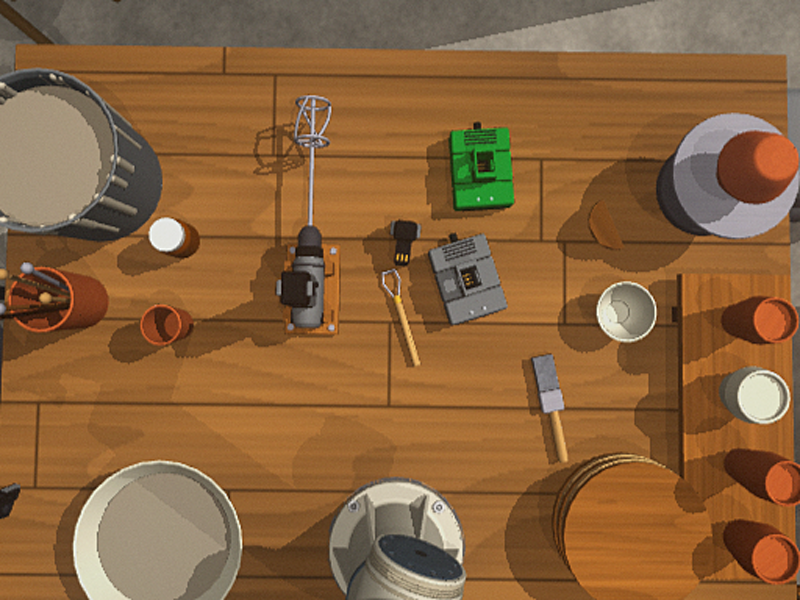

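View pics/s0.png

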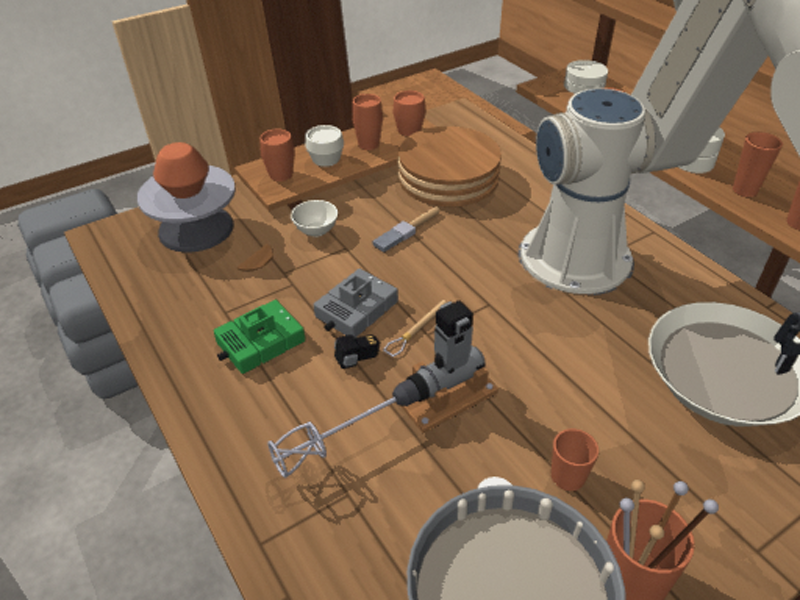

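The top view shows the drill with its pack at about (298,290), the grey charger at (468,278) and the spare pack at (404,240). The scene view agrees. I'll enlarge the part of the top view that matters.

```bash
python3 - <<'E'
import cv2
a=cv2.imread("pics/top0.png")[140:225,170:335]
cv2.imwrite("pics/t1.png",cv2.resize(a,None,fx=4.8,fy=4.8,interpolation=cv2.INTER_CUBIC))
E
```

```text
(no output)
```

View pics/t1.png

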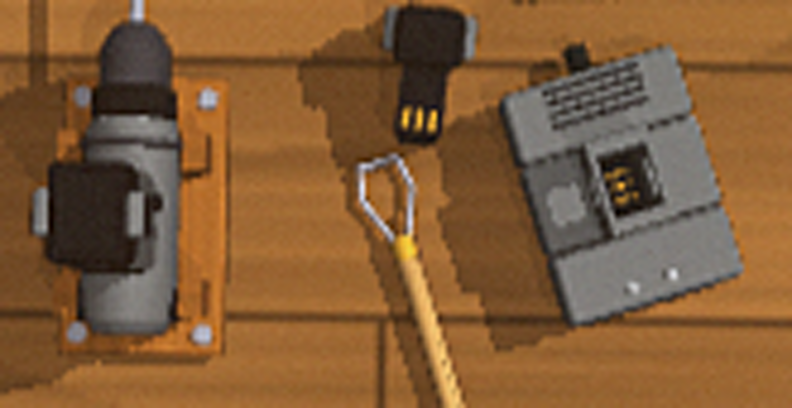

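The pack's head has corners near (52,165), (137,165), (142,270) and (57,268), with its buttons left and right. The charger's top corners are near (505,100), (680,48), (742,268) and (575,325), and its socket mouth is near (630,183).

```bash
cat > h.py <<'E'
import numpy as np
def w(c,u,v,z):
    d=c["R"].T@np.linalg.solve(c["K"],[u,v,1]); o=-c["R"].T@c["t"]
    return (o+d*(z-o[2])/d[2])
def pr(c,X):
    p=c["K"]@(c["R"]@np.array(X,float)+c["t"]); return p[:2]/p[2]
E
python3 - <<'E'
from rig import *; from h import *
c=get_calibration("top")
f=lambda u,v,z:w(c,170+(u+.5)/4.8-.5,140+(v+.5)/4.8-.5,z)[:2].round(1)
P=[f(*p,212) for p in((52,165),(137,165),(142,270),(57,268))]
print("pack",P,np.mean(P,0),"buttons",f(40,211,197),f(137,213,197))
C=[f(*p,40) for p in((505,100),(680,48),(742,268),(575,325))]
print("chg",C,np.mean(C,0),"rim",f(630,183,74))
print("ang",[np.arctan2(*(a-b)[::-1]) for a,b in((P[0],P[3]),(P[1],P[2]),(C[0],C[3]),(C[1],C[2]))])
print("drill",[f(*p,64) for p in((137,10),(130,330))], "spare",f(430,35,26),f(420,130,26),"tool",f(385,160,5),f(455,408,5))
g=w(c,313/1.5625,122/1.5625,64),w(c,310/1.5625,235/1.5625,64);print(g)
E
```

```text
pack [array([492.5, 179.8]), array([493.1, 137.4]), array([440.6, 133.9]), array([441.1, 176.3])] [466.825 156.85 ] buttons [470.3 188.4] [469.9 139.2]
chg [array([549.3, -56.6]), array([ 582. , -161.3]), array([ 450.5, -199. ]), array([415.3, -99.6])] [ 499.275 -129.125] rim [ 497.8 -127.3]
ang [np.float64(0.06798843396352151), np.float64(0.06656816377582381), np.float64(0.3105150721386795), np.float64(0.2792033639503821)]
drill [array([596.6, 161. ]), array([409.3, 161.5])] spare [590.1 -11.5] [532.1  -6.1] tool [515.5  15. ] [363.4 -29.9]
(array([778.18294792, 158.27515879,  64.        ]), array([571.93902881, 159.79605504,  64.        ]))
```

```bash
python3 -c "
import rig;print([n for n in dir(rig) if n[0]!='_'],getattr(rig,'grip_depth',None))"
python3 -m creep '[{"x":-20,"y":-17,"z":-25},{"x":-35,"y":-29.5,"z":-25},{"x":-35,"y":-29.5,"z":-20},{"x":-35,"y":-29.5,"z":-20},{"x":-35,"y":-29.5},{"x":-35,"y":-29.5},{"x":-35,"y":-29.5},{"x":-35,"y":-29.5},{"x":-35,"y":-29.5},{"x":-35,"y":-29.5},{"x":-35,"y":-29.5},{"x":-31,"y":-26},{"rz":-0.08},{"rz":-0.08},{"rz":-0.08},{"rz":-0.08},{}]'
```

```text
['MotionError', 'get_calibration', 'grab_frame', 'grip_depth', 'sense', 'sign_off'] 18.700000000000003schema error: expected keys x, y, z, rx, ry, rz, hand
```

```bash

python3 -m creep '[{"x":-20,"y":-17,"z":-25,"rx":0,"ry":0,"rz":0,"hand":85},{"x":-35,"y":-29.5,"z":-25,"rx":0,"ry":0,"rz":0,"hand":85},{"x":-35,"y":-29.5,"z":-20,"rx":0,"ry":0,"rz":0,"hand":85},{"x":-35,"y":-29.5,"z":-20,"rx":0,"ry":0,"rz":0,"hand":85},{"x":-35,"y":-29.5,"z":0,"rx":0,"ry":0,"rz":0,"hand":85},{"x":-35,"y":-29.5,"z":0,"rx":0,"ry":0,"rz":0,"hand":85},{"x":-35,"y":-29.5,"z":0,"rx":0,"ry":0,"rz":0,"hand":85},{"x":-35,"y":-29.5,"z":0,"rx":0,"ry":0,"rz":0,"hand":85},{"x":-35,"y":-29.5,"z":0,"rx":0,"ry":0,"rz":0,"hand":85},{"x":-35,"y":-29.5,"z":0,"rx":0,"ry":0,"rz":0,"hand":85},{"x":-35,"y":-29.5,"z":0,"rx":0,"ry":0,"rz":0,"hand":85},{"x":-31,"y":-26,"z":0,"rx":0,"ry":0,"rz":0,"hand":85},{"x":0,"y":0,"z":0,"rx":0,"ry":0,"rz":-0.08,"hand":85},{"x":0,"y":0,"z":0,"rx":0,"ry":0,"rz":-0.08,"hand":85},{"x":0,"y":0,"z":0,"rx":0,"ry":0,"rz":-0.08,"hand":85},{"x":0,"y":0,"z":0,"rx":0,"ry":0,"rz":-0.08,"hand":85},{"x":0,"y":0,"z":0,"rx":0,"ry":0,"rz":0,"hand":85}]' 40
python3 - <<'E'
from rig import *; import cv2,pickle
c=get_calibration("wrist"); im=grab_frame("wrist"); print(sense()["eef_pos"],sense()["tcp_rot"])
pickle.dump(c,open("w1.pkl","wb"))
cv2.imwrite("pics/w1.png",cv2.resize(im[:,:,::-1],(800,600),interpolation=cv2.INTER_CUBIC))
E
```

```text
clock: 2.28
eef_pos: [467.1, 157.6, 321.1]
tcp_rot: [-3.141, -0.0, -3.118]
contact_force: [0.1, -0.2, 0.4]
opening: 0.992
grasp_force: 0.0
[467.11898783 157.59332292 321.14256758] [-3.14148255e+00 -2.74311450e-04 -3.11910004e+00]
```

View pics/w1.png

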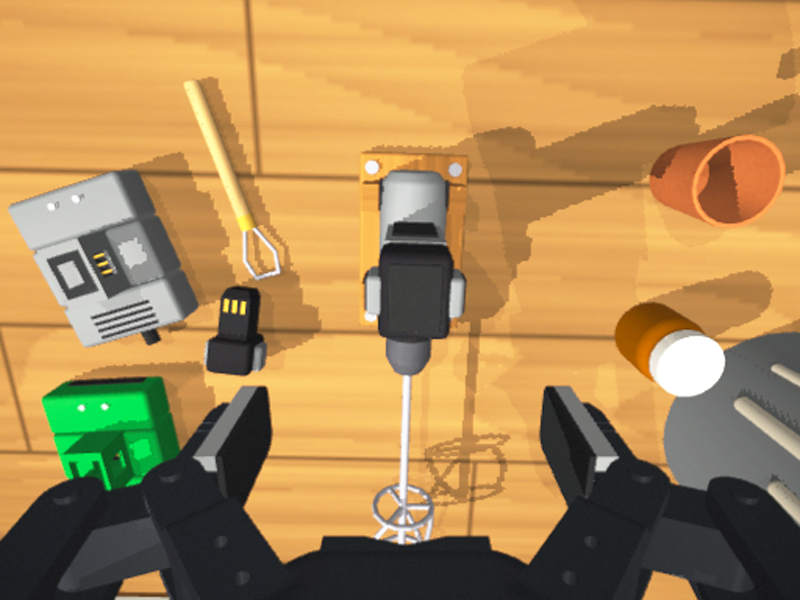

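The wrist view shows the pack's head between columns 380 and 450 and rows 245 and 338. The button faces are at columns 367 and 464, and the drill shaft runs along column 404–408.

```bash
python3 - <<'E'
from h import *; import pickle
c=pickle.load(open("w1.pkl","rb"))
f=lambda u,v,z:w(c,(u+.5)/1.5625-.5,(v+.5)/1.5625-.5,z)[:2].round(1)
P=[f(*p,212) for p in((385,246),(450,246),(449,338),(379,338))];print(P,np.mean(P,0))
B=[f(367,297,197),f(464,297,197)];print("btn",B,np.mean(B,0))
print("shaft",f(408,380,64),f(404,480,64),"cradle bolts",[f(*p,15) for p in((372,168),(456,170),(371,315))])
E
python3 - <<'E'
import cv2
a=cv2.imread("pics/w1.png")[140:380,340:500]
cv2.imwrite("pics/w1c.png",cv2.resize(a,None,fx=2.5,fy=2.5,interpolation=cv2.INTER_CUBIC))
E
```

```text
[array([440.2, 145.6]), array([439.4, 180.8]), array([493.2, 183. ]), array([494.1, 142.7])] [466.725 163.025]
btn [array([474.3, 134.7]), array([473. , 192.2])] [473.65 163.45]
shaft [598.7 162.8] [712.2 161.5] cradle bolts [array([408.7, 125.3]), array([408.7, 202.4]), array([552.2, 124.4])]
```

View pics/w1c.png

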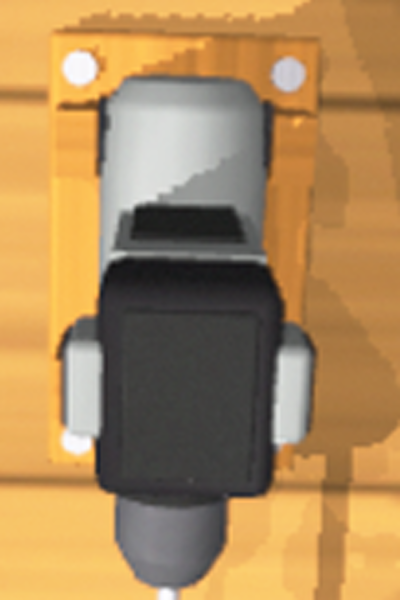

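The pack is at about (469, 163.5) and the drill's yaw is about −0.006. I'll align over it, go down and close gently, watching the side force.

```bash

python3 -m creep '[{"x":-2,"y":6,"z":15,"rx":0,"ry":0,"rz":0.029,"hand":85},{"x":0,"y":0,"z":30,"rx":0,"ry":0,"rz":0,"hand":85},{"x":0,"y":0,"z":30,"rx":0,"ry":0,"rz":0,"hand":85},{"x":0,"y":0,"z":30,"rx":0,"ry":0,"rz":0,"hand":85},{"x":0,"y":0,"z":25,"rx":0,"ry":0,"rz":0,"hand":85},{"x":0,"y":0,"z":17,"rx":0,"ry":0,"rz":0,"hand":75},{"x":0,"y":0,"z":0,"rx":0,"ry":0,"rz":0,"hand":65},{"x":0,"y":0,"z":0,"rx":0,"ry":0,"rz":0,"hand":60},{"x":0,"y":0,"z":0,"rx":0,"ry":0,"rz":0,"hand":60}]' 20
python3 - <<'E'
from rig import *; import cv2,pickle
c=get_calibration("wrist"); im=grab_frame("wrist"); s=sense();print(s["eef_pos"],s["tcp_rot"],s["opening"]*85.4,s["contact_force"])
pickle.dump(c,open("w2.pkl","wb"))
cv2.imwrite("pics/w2.png",im[:,:,::-1])
cv2.imwrite("pics/w2c.png",cv2.resize(im[120:384,130:390,::-1],None,fx=2.2,fy=2.2,interpolation=cv2.INTER_CUBIC))
E
```

```text
clock: 3.45
eef_pos: [469.7, 163.9, 175.2]
tcp_rot: [3.141, 0.001, 3.136]
contact_force: [0.4, 0.3, 0.0]
opening: 0.7
grasp_force: 0.0
[469.59562734 163.85197587 175.10932121] [3.14116358e+00 1.36058634e-03 3.13655810e+00] 60.01235150356835 [-0.19121799 -0.06172103 -0.09327464]
```

View pics/w2c.png

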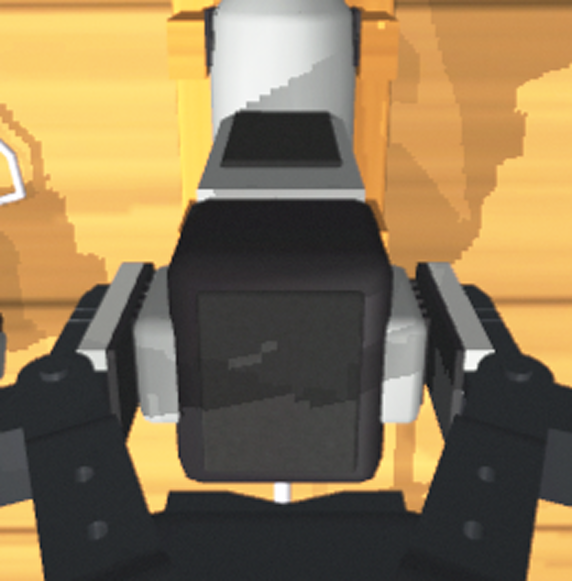

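Looking down, the pack (panel columns 198–363, buttons 135–425) is centred at about 280. The pads (155 and 418) centre at about 286, so the fingers sit about 1 mm too far to +y. I'll check x as well.

```bash
python3 - <<'E'
from h import *; import pickle
c=pickle.load(open("w2.pkl","rb"))
f=lambda u,v,z:w(c,130+u/2.2,120+v/2.2,z)[:2].round(1)
print("head front",f(280,481,210),"btn front",f(157,420,209),f(405,422,209),"panel",[f(*p,212) for p in((198,291),(363,291),(356,472),(203,472))],"btn",f(135,350,209),f(425,350,209))
E
python3 -m creep '[{"x":0,"y":-1,"z":0,"rx":0,"ry":0,"rz":0,"hand":58},{"x":0,"y":0,"z":0,"rx":0,"ry":0,"rz":0,"hand":54},{"x":0,"y":0,"z":0,"rx":0,"ry":0,"rz":0,"hand":54}]' 20
```

```text
head front [494.6 162.6] btn front [480.4 138.5] [481.2 187.3] panel [array([450.1, 148.3]), array([450.3, 177.7]), array([490.5, 177.6]), array([490.3, 147.4])] btn [464.3 135.3] [464.7 190.3]
clock: 3.88
eef_pos: [469.4, 162.8, 174.7]
tcp_rot: [3.141, 0.001, 3.137]
contact_force: [-0.4, 0.2, 3.2]
opening: 0.638
grasp_force: 4.3
```

```bash

python3 -m creep '[{"x":0,"y":0,"z":-0.5,"rx":0,"ry":0,"rz":0,"hand":51},{"x":0,"y":0,"z":0,"rx":0,"ry":0,"rz":0,"hand":49},{"x":0,"y":0,"z":0,"rx":0,"ry":0,"rz":0,"hand":49}]' 25
python3 -m creep '[{"x":0,"y":0,"z":-0.5,"rx":0,"ry":0,"rz":0,"hand":47},{"x":0,"y":0,"z":0,"rx":0,"ry":0,"rz":0,"hand":44.5},{"x":0,"y":0,"z":0,"rx":0,"ry":0,"rz":0,"hand":44.5}]' 25
```

```text
clock: 4.25
eef_pos: [469.3, 162.7, 175.0]
tcp_rot: [3.141, 0.001, 3.137]
contact_force: [0.1, -0.5, 4.7]
opening: 0.573
grasp_force: 5.9
clock: 4.62
eef_pos: [468.7, 162.5, 174.8]
tcp_rot: [-3.141, -0.001, 3.137]
contact_force: [0.0, -0.3, -3.1]
opening: 0.522
grasp_force: 7.4
```

```bash

python3 -m creep '[{"x":0,"y":0,"z":0,"rx":0,"ry":0,"rz":0,"hand":43},{"x":0,"y":0,"z":0,"rx":0,"ry":0,"rz":0,"hand":41},{"x":0,"y":0,"z":0,"rx":0,"ry":0,"rz":0,"hand":40},{"x":0,"y":0,"z":0,"rx":0,"ry":0,"rz":0,"hand":40}]' 35
```

```text
clock: 5.12
eef_pos: [469.1, 162.7, 175.3]
tcp_rot: [-3.142, -0.0, 3.137]
contact_force: [0.8, -0.3, -3.1]
opening: 0.486
grasp_force: 35.7
```

```bash

python3 -m creep '[{"x":0,"y":0,"z":-1,"rx":0,"ry":0,"rz":0,"hand":40},{"x":0,"y":0,"z":-1,"rx":0,"ry":0,"rz":0,"hand":40},{"x":0,"y":0,"z":0,"rx":0,"ry":0,"rz":0,"hand":40}]' 40
```

```text
clock: 5.5
eef_pos: [469.2, 162.7, 177.4]
tcp_rot: [3.142, 0.0, 3.137]
contact_force: [0.5, 0.2, -2.6]
opening: 0.489
grasp_force: 42.3
```

```bash

python3 -m creep '[{"x":0,"y":0,"z":-2,"rx":0,"ry":0,"rz":0,"hand":40},{"x":0,"y":0,"z":-2,"rx":0,"ry":0,"rz":0,"hand":40},{"x":0,"y":0,"z":-3,"rx":0,"ry":0,"rz":0,"hand":40},{"x":0,"y":0,"z":-3,"rx":0,"ry":0,"rz":0,"hand":40}]'
python3 -m creep '[{"x":0,"y":0,"z":-4,"rx":0,"ry":0,"rz":0,"hand":40},{"x":0,"y":0,"z":-5,"rx":0,"ry":0,"rz":0,"hand":40},{"x":0,"y":0,"z":-6,"rx":0,"ry":0,"rz":0,"hand":40},{"x":0,"y":0,"z":-8,"rx":0,"ry":0,"rz":0,"hand":40},{"x":0,"y":0,"z":-8,"rx":0,"ry":0,"rz":0,"hand":40},{"x":0,"y":0,"z":-10,"rx":0,"ry":0,"rz":0,"hand":40},{"x":0,"y":0,"z":-10,"rx":0,"ry":0,"rz":0,"hand":40},{"x":0,"y":0,"z":-10,"rx":0,"ry":0,"rz":0,"hand":40},{"x":0,"y":0,"z":-5,"rx":0,"ry":0,"rz":0,"hand":40},{"x":0,"y":0,"z":0,"rx":0,"ry":0,"rz":0,"hand":40}]'
```

```text
clock: 6.0
eef_pos: [469.1, 162.7, 187.5]
tcp_rot: [3.142, 0.0, 3.137]
contact_force: [0.9, -0.4, -2.6]
opening: 0.482
grasp_force: 42.3
clock: 7.25
eef_pos: [469.3, 162.8, 253.6]
tcp_rot: [3.141, 0.001, 3.137]
contact_force: [0.2, -0.3, -2.6]
opening: 0.486
grasp_force: 42.3
```

```bash

python3 -m creep '[{"x":-5,"y":-15,"z":0,"rx":0,"ry":0,"rz":0,"hand":40},{"x":-8,"y":-25,"z":0,"rx":0,"ry":0,"rz":0,"hand":40},{"x":-10,"y":-30,"z":0,"rx":0,"ry":0,"rz":0,"hand":40},{"x":-10,"y":-32,"z":0,"rx":0,"ry":0,"rz":0,"hand":40},{"x":-10,"y":-32,"z":0,"rx":0,"ry":0,"rz":0,"hand":40},{"x":-10,"y":-32,"z":0,"rx":0,"ry":0,"rz":0,"hand":40},{"x":-10,"y":-32,"z":0,"rx":0,"ry":0,"rz":0,"hand":40},{"x":-10,"y":-30,"z":0,"rx":0,"ry":0,"rz":0,"hand":40},{"x":-10,"y":-28,"z":0,"rx":0,"ry":0,"rz":0,"hand":40},{"x":-5,"y":-17,"z":0,"rx":0,"ry":0,"rz":0,"hand":40},{"x":0,"y":0,"z":0,"rx":0,"ry":0,"rz":-0.05,"hand":40},{"x":0,"y":0,"z":0,"rx":0,"ry":0,"rz":-0.1,"hand":40},{"x":0,"y":0,"z":0,"rx":0,"ry":0,"rz":-0.1,"hand":40},{"x":0,"y":0,"z":0,"rx":0,"ry":0,"rz":-0.05,"hand":40},{"x":0,"y":0,"z":0,"rx":0,"ry":0,"rz":0,"hand":40},{"x":0,"y":0,"z":0,"rx":0,"ry":0,"rz":0,"hand":40}]'
python3 - <<'E'
from rig import *; import cv2,pickle
c=get_calibration("wrist"); im=grab_frame("wrist"); s=sense();print(s["eef_pos"],s["tcp_rot"],s["qpos"][5])
pickle.dump(c,open("w3.pkl","wb"))
cv2.imwrite("pics/w3.png",cv2.resize(im[:,:,::-1],(800,600),interpolation=cv2.INTER_CUBIC))
E
```

```text
clock: 9.25
eef_pos: [555.6, -110.8, 253.1]
tcp_rot: [3.141, -0.0, -2.848]
contact_force: [-0.9, -0.1, -2.2]
opening: 0.487
grasp_force: 42.4
[ 555.64716678 -110.7617056   253.15974738] [ 3.14144218e+00 -2.56401597e-04 -2.84729272e+00] -2.064514241531954
```

View pics/w3.png

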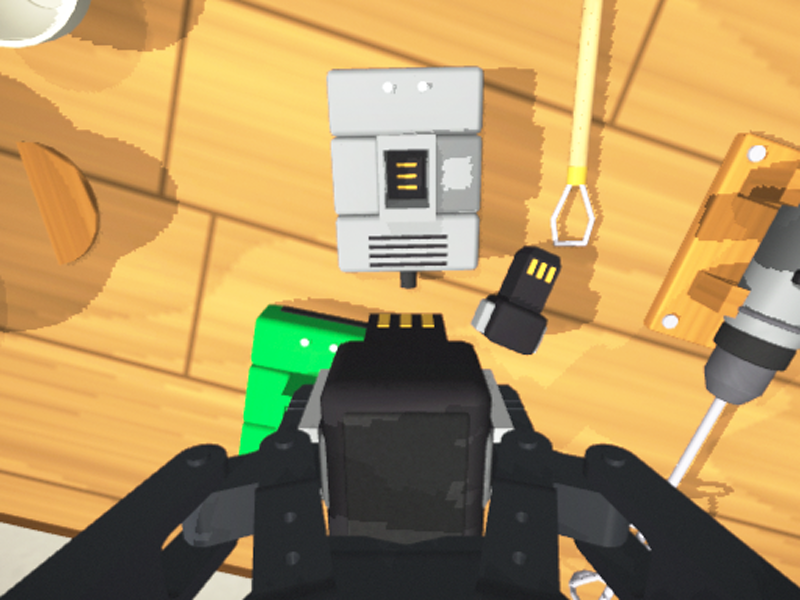

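The charger collar is seen from nearly straight above, with its mouth at about (384–428, 150–208). The held pack's foot is at (405,320). One enlarged crop will give the fit.

```bash
python3 - <<'E'
import cv2
a=cv2.resize(cv2.imread("pics/w3.png"),(512,384),interpolation=cv2.INTER_AREA)[40:180,195:325]
cv2.imwrite("pics/w3c.png",cv2.resize(a,None,fx=4.25,fy=4.25,interpolation=cv2.INTER_CUBIC))
E
```

```text
(no output)
```

View pics/w3c.png

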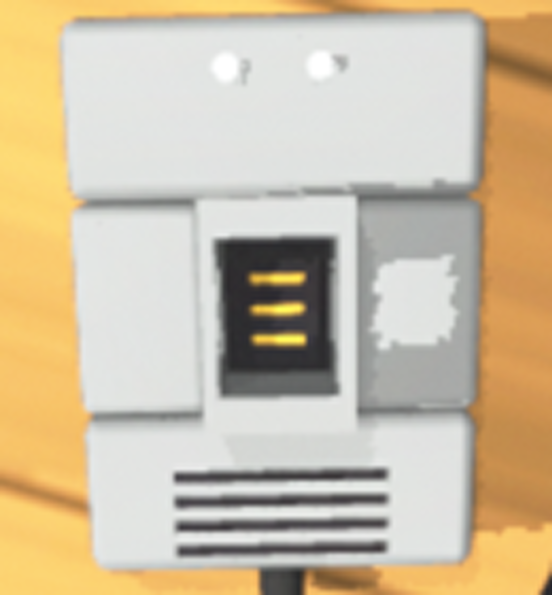

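```bash
python3 - <<'E'
from h import *; import pickle
from scipy.spatial.transform import Rotation as Ro
c=pickle.load(open("w3.pkl","rb"))
tcp=np.array([555.65,-110.76,253.16]); yaw=-2.8473
f=lambda u,v,z:w(c,195+(u+.5)/4.25-.5,40+(v+.5)/4.25-.5,z)
T=np.array([[np.cos(yaw),np.sin(yaw),0],[np.sin(yaw),-np.cos(yaw),0],[0,0,-1]])
for n,Q in(("mouth",((214,238),(336,237),(337,395),(219,397))),("collar",((195,200),(357,197),(357,428),(203,430)))):
    P=np.array([f(*p,74) for p in Q]); m=P.mean(0); L=(P-tcp)@T.T
    print(n,P[:,:2].round(1).tolist(),m.round(1),"tool shift",(T@(m-tcp)).round(1))
    print(" local",L[:,:2].round(1).tolist())
P=np.array([f(*p,40) for p in((62,22),(487,15),(471,562),(93,568))]);print("body local",((P-tcp)@T.T)[:,:2].round(1).tolist(),P.mean(0).round(1))
g=lambda u,v,z:w(c,(u+.5)/1.5625-.5,(v+.5)/1.5625-.5,z)
for n,z,Q in(("panel",290,((343,414),(470,414),(470,533),(343,533))),("foot",208,((368,316),(443,316))),("buttonedges",276,((324,420),(486,420)))):
    P=np.array([g(*p,z) for p in Q]);print(n,((P-tcp)@T.T)[:,:2].round(1).tolist())
E
```

```text
mouth [[486.9, -147.0], [478.2, -119.2], [513.8, -107.6], [522.7, -135.5]] [ 500.4 -127.3   74. ] tool shift [ 57.7   0.2 179.2]
 local [[76.3, -14.8], [76.5, 14.4], [39.2, 15.2], [38.7, -14.1]]
collar [[479.9, -153.7], [468.2, -117.2], [520.1, -100.4], [531.7, -137.1]] [ 500.  -127.1   74. ] tool shift [ 58.    0.5 179.2]
 local [[84.9, -19.1], [85.6, 19.2], [31.0, 20.3], [30.6, -18.2]]
body local [[127.9, -53.7], [129.4, 53.2], [-12.3, 55.7], [-13.9, -52.3]] [ 500.1 -126.8   40. ]
panel [[13.9, -16.3], [13.9, 16.1], [-24.1, 17.7], [-24.1, -17.9]]
foot [[10.4, -16.1], [10.4, 15.6]]
buttonedges [[3.3, -24.0], [3.2, 23.0]]
```

```bash
python3 - <<'E'
from h import *; import pickle
c=pickle.load(open("w3.pkl","rb"))
tcp=np.array([555.65,-110.76,253.16]); yaw=-2.8473
T=np.array([[np.cos(yaw),np.sin(yaw),0],[np.sin(yaw),-np.cos(yaw),0],[0,0,-1]])
g=lambda u,v,z:w(c,(u+.5)/1.5625-.5,(v+.5)/1.5625-.5,z)
for n,z,Q in(("panel",298.4,((343,414),(470,414),(470,533),(343,533))),("foot",216,((368,316),(443,316))),("headback bottom",264,((330,342),(480,342)))):
    P=np.array([g(*p,z) for p in Q]);print(n,((P-tcp)@T.T)[:,:2].round(1).tolist())
c=pickle.load(open("w2.pkl","rb"));f=lambda u,v,z:w(c,130+u/2.2,120+v/2.2,z)
print("w2 headback bottom", f(280,203,178.5)[:2], "tcp 469.6")
import cv2
a=cv2.imread("pics/w3.png")[300:545,300:510]
cv2.imwrite("pics/w3d.png",cv2.resize(a,None,fx=2.4,fy=2.4,interpolation=cv2.INTER_CUBIC))
E
```

```text
panel [[19.1, -15.0], [19.1, 14.8], [-15.9, 16.2], [-15.9, -16.4]]
foot [[13.4, -15.5], [13.3, 14.9]]
headback bottom [[22.6, -23.1], [22.6, 22.2]]
w2 headback bottom [446.93811499 162.76690438] tcp 469.6
```

View pics/w3d.png

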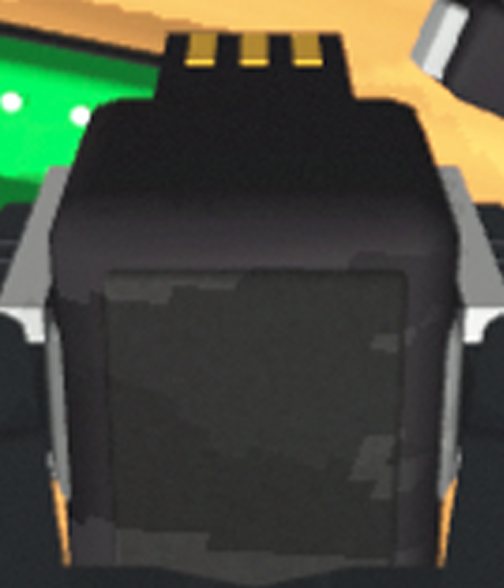

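The pack rode up about 8 mm in the pads on the contact spring, so its origin is at TCP − 37, and it is still centred in the hand. The charger is at tool shift (58.3, 0.65) with a turn of −0.014. I'll move over it and go down to just above the rim.

```bash

python3 -m creep '[{"x":10,"y":0.65,"z":0,"rx":0,"ry":0,"rz":0,"hand":40},{"x":20,"y":0,"z":0,"rx":0,"ry":0,"rz":0,"hand":40},{"x":20,"y":0,"z":0,"rx":0,"ry":0,"rz":0,"hand":40},{"x":8.3,"y":0,"z":0,"rx":0,"ry":0,"rz":-0.014,"hand":40},{"x":0,"y":0,"z":15,"rx":0,"ry":0,"rz":0,"hand":40},{"x":0,"y":0,"z":25,"rx":0,"ry":0,"rz":0,"hand":40},{"x":0,"y":0,"z":30,"rx":0,"ry":0,"rz":0,"hand":40},{"x":0,"y":0,"z":30,"rx":0,"ry":0,"rz":0,"hand":40},{"x":0,"y":0,"z":20,"rx":0,"ry":0,"rz":0,"hand":40},{"x":0,"y":0,"z":14,"rx":0,"ry":0,"rz":0,"hand":40},{"x":0,"y":0,"z":0,"rx":0,"ry":0,"rz":0,"hand":40},{"x":0,"y":0,"z":0,"rx":0,"ry":0,"rz":0,"hand":40}]'
python3 -c "
from rig import *
print(sense())"
```

```text
clock: 10.8
eef_pos: [500.4, -127.2, 119.8]
tcp_rot: [-3.141, 0.001, -2.832]
contact_force: [-0.6, 0.3, -2.5]
opening: 0.494
grasp_force: 42.3
{'clock': 10.8, 'qpos': array([-2.51782582e-01,  3.27026743e-01,  1.96257515e+00,  1.97043862e-05,
        8.51016850e-01, -2.13184561e+00]), 'qvel': array([-0.0025755 , -0.01233755, -0.00142115,  0.00010349,  0.00103697,
       -0.00049007]), 'joint_efforts': array([ 1.76957133e-02, -5.12356961e+01, -2.68558574e+01,  1.89254031e-03,
        1.26607181e-02,  7.55164237e-04]), 'eef_pos': array([ 500.4046645 , -127.17081513,  119.77536932]), 'tcp_rot': array([-3.14108702e+00,  8.32499322e-04, -2.83233872e+00]), 'contact_force': array([-0.57285714,  0.25592833, -2.49421682]), 'wrist_torque': array([-0.08149328, -0.07203671,  0.0412628 ]), 'grasp_force': 42.343284487724304, 'opening': 0.4939707238341561}
```

```bash

python3 -m creep '[{"x":0,"y":0,"z":3,"rx":0,"ry":0,"rz":0,"hand":40},{"x":0,"y":0,"z":3,"rx":0,"ry":0,"rz":0,"hand":40},{"x":0,"y":0,"z":3,"rx":0,"ry":0,"rz":0,"hand":40},{"x":0,"y":0,"z":2,"rx":0,"ry":0,"rz":0,"hand":40}]'
python3 -m creep '[{"x":0,"y":0,"z":2,"rx":0,"ry":0,"rz":0,"hand":40},{"x":0,"y":0,"z":2,"rx":0,"ry":0,"rz":0,"hand":40},{"x":0,"y":0,"z":1,"rx":0,"ry":0,"rz":0,"hand":40}]'
```

```text
clock: 11.3
eef_pos: [499.8, -127.0, 108.1]
tcp_rot: [3.142, -0.0, -2.832]
contact_force: [0.2, -0.3, -1.9]
opening: 0.487
grasp_force: 42.4
clock: 11.68
eef_pos: [499.8, -127.1, 103.1]
tcp_rot: [3.142, -0.0, -2.832]
contact_force: [-0.2, 0.2, -2.0]
opening: 0.489
grasp_force: 42.4
```

```bash

python3 -m creep '[{"x":0,"y":0,"z":2,"rx":0,"ry":0,"rz":0,"hand":40},{"x":0,"y":0,"z":2,"rx":0,"ry":0,"rz":0,"hand":40},{"x":0,"y":0,"z":2,"rx":0,"ry":0,"rz":0,"hand":40}]'
python3 -m creep '[{"x":0,"y":0,"z":2,"rx":0,"ry":0,"rz":0,"hand":40},{"x":0,"y":0,"z":2,"rx":0,"ry":0,"rz":0,"hand":40},{"x":0,"y":0,"z":3,"rx":0,"ry":0,"rz":0,"hand":40},{"x":0,"y":0,"z":3,"rx":0,"ry":0,"rz":0,"hand":40}]'
```

```text
clock: 12.05
eef_pos: [499.8, -127.0, 97.1]
tcp_rot: [3.142, -0.0, -2.832]
contact_force: [-0.2, -0.2, -1.9]
opening: 0.49
grasp_force: 42.4
clock: 12.55
eef_pos: [499.8, -127.1, 87.1]
tcp_rot: [-3.142, 0.0, -2.832]
contact_force: [0.2, -0.5, -1.8]
opening: 0.495
grasp_force: 42.4
```

Sliding in freely. I'll go on down until the contact block is met, at about TCP 71.

```bash

python3 -m creep '[{"x":0,"y":0,"z":3,"rx":0,"ry":0,"rz":0,"hand":40},{"x":0,"y":0,"z":3,"rx":0,"ry":0,"rz":0,"hand":40},{"x":0,"y":0,"z":3,"rx":0,"ry":0,"rz":0,"hand":40},{"x":0,"y":0,"z":3,"rx":0,"ry":0,"rz":0,"hand":40}]'
python3 -m creep '[{"x":0,"y":0,"z":1,"rx":0,"ry":0,"rz":0,"hand":40},{"x":0,"y":0,"z":1,"rx":0,"ry":0,"rz":0,"hand":40},{"x":0,"y":0,"z":1,"rx":0,"ry":0,"rz":0,"hand":40}]'
python3 -m creep '[{"x":0,"y":0,"z":1,"rx":0,"ry":0,"rz":0,"hand":40},{"x":0,"y":0,"z":1,"rx":0,"ry":0,"rz":0,"hand":40}]'
```

```text
clock: 13.05
eef_pos: [499.8, -127.1, 75.1]
tcp_rot: [3.142, -0.0, -2.832]
contact_force: [0.9, 0.3, -2.3]
opening: 0.491
grasp_force: 42.4
clock: 13.42
eef_pos: [499.9, -127.1, 72.3]
tcp_rot: [-3.142, 0.0, -2.832]
contact_force: [0.5, -0.0, -2.0]
opening: 0.49
grasp_force: 42.4
clock: 13.68
eef_pos: [499.9, -127.1, 70.3]
tcp_rot: [-3.142, 0.0, -2.832]
contact_force: [-0.6, 1.6, 4.8]
opening: 0.485
grasp_force: 43.3
```

```bash

python3 -m creep '[{"x":0,"y":0,"z":0,"rx":0,"ry":0,"rz":0,"hand":48},{"x":0,"y":0,"z":0,"rx":0,"ry":0,"rz":0,"hand":56},{"x":0,"y":0,"z":0,"rx":0,"ry":0,"rz":0,"hand":70},{"x":0,"y":0,"z":0,"rx":0,"ry":0,"rz":0,"hand":80},{"x":0,"y":0,"z":0,"rx":0,"ry":0,"rz":0,"hand":80},{"x":0,"y":0,"z":-10,"rx":0,"ry":0,"rz":0,"hand":80},{"x":0,"y":0,"z":-20,"rx":0,"ry":0,"rz":0,"hand":80},{"x":0,"y":0,"z":-25,"rx":0,"ry":0,"rz":0,"hand":80},{"x":0,"y":0,"z":-15,"rx":0,"ry":0,"rz":0,"hand":80},{"x":0,"y":0,"z":0,"rx":0,"ry":0,"rz":0,"hand":40},{"x":0,"y":0,"z":0,"rx":0,"ry":0,"rz":0,"hand":0},{"x":0,"y":0,"z":0,"rx":0,"ry":0,"rz":0,"hand":0},{"x":0,"y":0,"z":0,"rx":0,"ry":0,"rz":0,"hand":0},{"x":0,"y":0,"z":0,"rx":0,"ry":0,"rz":0,"hand":0}]' 20
python3 - <<'E'
from rig import *; import cv2,pickle
c=get_calibration("wrist"); im=grab_frame("wrist"); s=sense();print(s["eef_pos"],s["tcp_rot"],s["opening"])
pickle.dump(c,open("w4.pkl","wb"))
cv2.imwrite("pics/w4.png",cv2.resize(im[:,:,::-1],(800,600),interpolation=cv2.INTER_CUBIC))
E
```

```text
clock: 15.42
eef_pos: [499.7, -127.0, 139.9]
tcp_rot: [3.141, -0.001, -2.832]
contact_force: [-0.3, -0.0, 0.1]
opening: -0.001
grasp_force: 0.0
[ 499.71875869 -127.03428268  140.0446301 ] [ 3.14136215e+00 -3.87019646e-04 -2.83239345e+00] -0.001919658856028319
```

View pics/w4.png

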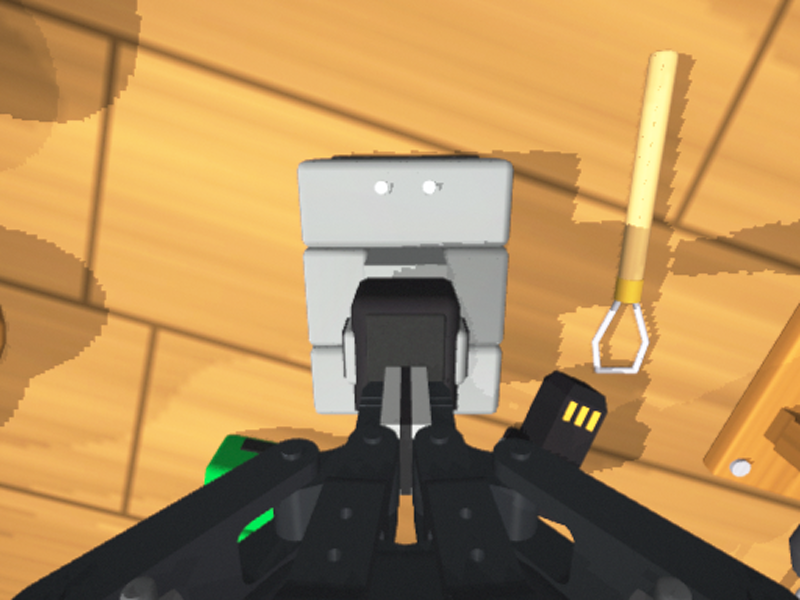

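The pack stands upright in the collar with its buttons out (columns 345 and 466) and the shut fingers over its head. Now I'll press gently, checking the force.

```bash

python3 -m creep '[{"x":0,"y":0,"z":8,"rx":0,"ry":0,"rz":0,"hand":0},{"x":0,"y":0,"z":8,"rx":0,"ry":0,"rz":0,"hand":0},{"x":0,"y":0,"z":4,"rx":0,"ry":0,"rz":0,"hand":0},{"x":0,"y":0,"z":2,"rx":0,"ry":0,"rz":0,"hand":0},{"x":0,"y":0,"z":1,"rx":0,"ry":0,"rz":0,"hand":0}]'
python3 -m creep '[{"x":0,"y":0,"z":1,"rx":0,"ry":0,"rz":0,"hand":0},{"x":0,"y":0,"z":1,"rx":0,"ry":0,"rz":0,"hand":0}]'
python3 -m creep '[{"x":0,"y":0,"z":1,"rx":0,"ry":0,"rz":0,"hand":0},{"x":0,"y":0,"z":1,"rx":0,"ry":0,"rz":0,"hand":0}]'
```

```text
clock: 16.1
eef_pos: [499.8, -127.1, 117.2]
tcp_rot: [3.142, -0.0, -2.832]
contact_force: [1.0, 0.5, -0.5]
opening: -0.001
grasp_force: 0.2
clock: 16.35
eef_pos: [500.2, -127.2, 115.8]
tcp_rot: [-3.141, 0.001, -2.832]
contact_force: [-1.7, -0.3, 7.8]
opening: 0.004
grasp_force: 4.0
clock: 16.6
eef_pos: [500.5, -127.2, 114.2]
tcp_rot: [-3.141, 0.001, -2.832]
contact_force: [-1.6, 0.6, 9.4]
opening: 0.0
grasp_force: 4.9
```

```bash

python3 -m creep '[{"x":0,"y":0,"z":1,"rx":0,"ry":0,"rz":0,"hand":0},{"x":0,"y":0,"z":1,"rx":0,"ry":0,"rz":0,"hand":0}]'
python3 -m creep '[{"x":0,"y":0,"z":1,"rx":0,"ry":0,"rz":0,"hand":0},{"x":0,"y":0,"z":1,"rx":0,"ry":0,"rz":0,"hand":0}]'
python3 -m creep '[{"x":0,"y":0,"z":0.7,"rx":0,"ry":0,"rz":0,"hand":0},{"x":0,"y":0,"z":0.7,"rx":0,"ry":0,"rz":0,"hand":0}]'
```

```text
clock: 16.85
eef_pos: [500.6, -127.3, 112.4]
tcp_rot: [-3.141, 0.001, -2.832]
contact_force: [-1.4, -0.3, 12.3]
opening: 0.003
grasp_force: 5.8
clock: 17.1
eef_pos: [500.7, -127.3, 110.6]
tcp_rot: [-3.14, 0.002, -2.832]
contact_force: [-2.9, -0.1, 13.0]
opening: 0.001
grasp_force: 6.6
clock: 17.35
eef_pos: [500.8, -127.3, 109.3]
tcp_rot: [-3.14, 0.002, -2.832]
contact_force: [-2.1, 0.9, 15.5]
opening: 0.0
grasp_force: 7.2
```

```bash

python3 -m creep '[{"x":0,"y":0,"z":0.5,"rx":0,"ry":0,"rz":0,"hand":0},{"x":0,"y":0,"z":0.5,"rx":0,"ry":0,"rz":0,"hand":0}]'
python3 -m creep '[{"x":0,"y":0,"z":0.5,"rx":0,"ry":0,"rz":0,"hand":0},{"x":0,"y":0,"z":0,"rx":0,"ry":0,"rz":0,"hand":0}]'
```

```text
clock: 17.6
eef_pos: [500.9, -127.3, 108.2]
tcp_rot: [-3.14, 0.002, -2.832]
contact_force: [-1.0, 0.4, 13.1]
opening: -0.001
grasp_force: 6.7
clock: 17.85
eef_pos: [501.0, -127.3, 108.1]
tcp_rot: [-3.14, 0.002, -2.832]
contact_force: [-3.1, -0.0, 16.2]
opening: 0.001
grasp_force: 8.3
```

```bash

python3 -m creep '[{"x":0,"y":0,"z":0.5,"rx":0,"ry":0,"rz":0,"hand":0},{"x":0,"y":0,"z":0.3,"rx":0,"ry":0,"rz":0,"hand":0}]'
python3 -m creep '[{"x":0,"y":0,"z":0.3,"rx":0,"ry":0,"rz":0,"hand":0},{"x":0,"y":0,"z":0,"rx":0,"ry":0,"rz":0,"hand":0}]'
```

```text
clock: 18.1
eef_pos: [500.9, -127.3, 108.0]
tcp_rot: [-3.14, 0.002, -2.832]
contact_force: [-6.6, 2.3, 28.4]
opening: 0.0
grasp_force: 14.4
clock: 18.35
eef_pos: [501.0, -127.4, 107.9]
tcp_rot: [-3.14, 0.002, -2.832]
contact_force: [-7.1, 1.8, 30.6]
opening: 0.006
grasp_force: 14.8
```

It's at a hard stop at 108 mm, which is rim plus head. I'll ease off slowly; if it's clicked in, the force should vanish almost at once.

```bash

python3 -m creep '[{"x":0,"y":0,"z":-1,"rx":0,"ry":0,"rz":0,"hand":0},{"x":0,"y":0,"z":-1,"rx":0,"ry":0,"rz":0,"hand":0},{"x":0,"y":0,"z":-1,"rx":0,"ry":0,"rz":0,"hand":0}]'
python3 -m creep '[{"x":0,"y":0,"z":-5,"rx":0,"ry":0,"rz":0,"hand":0},{"x":0,"y":0,"z":-15,"rx":0,"ry":0,"rz":0,"hand":0},{"x":0,"y":0,"z":-25,"rx":0,"ry":0,"rz":0,"hand":0},{"x":0,"y":0,"z":-25,"rx":0,"ry":0,"rz":0,"hand":0},{"x":30,"y":0,"z":-25,"rx":0,"ry":0,"rz":0,"hand":0},{"x":40,"y":0,"z":-20,"rx":0,"ry":0,"rz":0,"hand":0},{"x":30,"y":0,"z":0,"rx":0,"ry":0,"rz":0,"hand":0},{"x":0,"y":0,"z":0,"rx":0,"ry":0,"rz":0,"hand":0},{"x":0,"y":0,"z":0,"rx":0,"ry":0,"rz":0,"hand":0}]'
python3 - <<'E'
from rig import *; import cv2
for n in("wrist","scene"): cv2.imwrite(f"pics/{n}5.png",grab_frame(n)[:,:,::-1])
a=cv2.imread("pics/scene5.png")[160:230,190:270];b=cv2.imread("pics/scene0.png")[160:230,190:270]
cv2.imwrite("pics/f.png",cv2.resize(a,None,fx=7,fy=7,interpolation=cv2.INTER_CUBIC))
E
```

```text
clock: 18.73
eef_pos: [500.2, -127.2, 108.8]
tcp_rot: [-3.141, 0.001, -2.832]
contact_force: [-0.5, -0.0, -0.3]
opening: -0.003
grasp_force: 0.0
clock: 19.85
eef_pos: [405.3, -157.6, 223.9]
tcp_rot: [-3.141, 0.001, -2.833]
contact_force: [0.6, -0.0, -0.5]
opening: -0.002
grasp_force: 0.0
```

View pics/f.png

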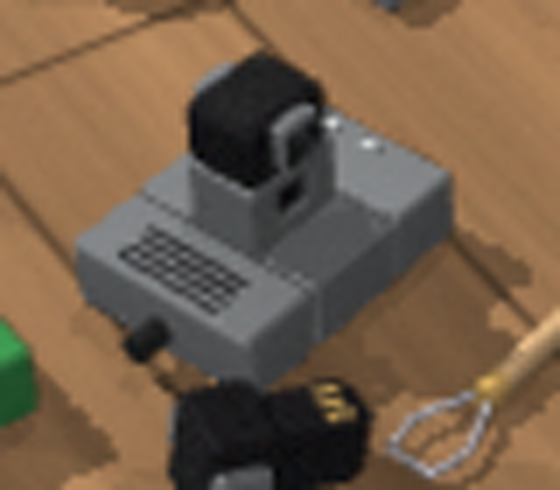

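The crop shows the pack's head flush on the charger's collar with its button sprung out. The force dropped to zero within 1 mm of backing off, so the pack is clicked in.

```bash
python3 -c "
from rig import *
print(sign_off())"
```

```text
the job is handed in; nothing more can be done
None
```

I pulled the pack out of the drill with both release buttons held in, seated it in the grey charger until it clicked, backed the arm clear and handed the job in; the hand-in returned no verdict.

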